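# Hold the sprung bench-clamp jaw open at the rider

## Task

I want to slip a panel into the bench clamp, but a paint pot is standing on the clamp's board in the way of its sprung jaw. With the jaw still shut, lift the pot off and stand it upright on the table, letting go of it; then take the jaw by its upright handle, pull it out against the spring until its pointer is in line with the white line on the small rider, and hold it there: finish while still holding the handle at the mark. Leave the other things on the table alone.

Things in the scene. Friction and masses are not known exactly. Their poses are not given: they have to be found in the camera images.
- clamp: Wooden bench clamp, fixed to the table: a board 350 (x) x 140 (y) x 16 mm thick. Origin: centre of the board's underside. x runs along the board to its fixed jaw and grey spring housing (40 mm high, x +80 to +170 mm); the sprung jaw is pulled out along the clamp's -x. An aluminium scale strip 16 mm wide runs along y = -56 mm, 2 mm proud of the board. z up.
- slide: The sprung jaw: a wooden block 60 (x) x 58 (y) mm that slides along the clamp's x only, top 40 mm above the table; carries handle and pointer. Axes as the clamp's. Origin: centre of its underside, 16 mm above the table; when shut (start) at clamp x +45, y +20 mm; end stop at x -50 mm. The spring pulls it shut: about 4.4 N when shut, 110 N/m more as it comes out; let go, it springs back.
- handle_grip (a point): Point to grip, on the jaw's upright dark wooden handle plate: 14 mm thick (clamp's x), 52 mm wide (y), top 85 mm above the table, standing 45 mm above the block. The point is mid-plate, 65 mm above the table, 10 mm to the -x side of the slide's origin. Pinch from above, fingers closing along the clamp's x.
- pointer_tip (a point): Outer end of the thin steel pointer (3 mm bar along the clamp's -y, 33 to 36 mm above the table) that is fixed to the jaw and moves with it; this point is on the pointer's centre line, 33 mm to the +x side of the handle and 76 mm to the -y side of it.
- mark (a point): Middle of the white line across the top of the rider, the small black block (10 x 20 x 10 mm) that sits fixed on the clamp's scale strip, its top 28 mm above the table. Axes as the clamp's: x along the jaw's travel. The pointer passes 5 mm above the rider without touching it; the rider stands 50 to 75 mm of jaw travel from the pointer's start.
- pot: Small round paint pot with screw lid, 54 mm diameter, 45 mm high, about 60 g, standing on the clamp's board (16 mm above the table) in front of the jaw. Origin: centre of its underside; z up.
- tape: Bystander: roll of masking tape lying flat, 96 mm diameter, 25 mm high. Origin: centre of its underside.
- sanding_block: Bystander: cork sanding block 42 x 77 x 24 mm. Origin: centre of its underside.
- tube: Bystander: lying paint tube 36 x 126 x 30 mm (long along its y). Origin: underside.
- dish: Bystander: glazed mixing saucer, 112 mm diameter, 14 mm high. Origin: centre of its underside.

How it is judged (in metres and radians):
On the way:
1. the pot is off the clamp, standing upright on the table and let go, with the jaw still shut (height (world z) of pot below 0.006 m and angle between pot's own z axis and vertical below 0.12 rad and linear speed of pot below 0.03 m/s and contact force between the fingers and pot below 0.1 N and x of slide in the frame of clamp above 0.035 m), for 0.2 s.
At the end, for the whole second after the job is handed in: The jaw is held still by the fingers on its handle (finger contact of more than 3 N), its pointer within 5 mm of the rider's white line along the travel, while the pot stands upright on the table, let go (height (world z) of pot below 0.006 m and angle between pot's own z axis and vertical below 0.12 rad and linear speed of pot below 0.03 m/s and contact force between the fingers and pot below 0.1 N and x of pointer_tip in the frame of mark between -0.005 and 0.005 m and linear speed of slide below 0.01 m/s and contact force between the fingers and slide above 3 N); the arm keeps its last pose, push and grip.
It fails at once if the jaw is pulled out while the pot is still on the board or not yet put down (x of slide in the frame of clamp below 0.03 m and height (world z) of pot above 0.01 m).
It fails at once if the pot is tipped over (angle between pot's own z axis and vertical above 0.6 rad).
It fails at once if a bystander (tape, sanding block, tube or dish) is shifted by more than 20 mm (distance of any of tape, sanding_block, tube, dish from where it was at the start of the episode above 0.02 m).
It also fails if it takes over 48 s, if anything falls off the work surface, if the arm or the gripper's body presses on something with over 40 N, if the wrist force passes 120 N, or if a joint passes its speed limit or range.

## Robot

A 6-joint arm with a two-finger parallel gripper is mounted at the origin on the work surface; the furniture and walls round the work are solid. World frame = base frame: x ahead of the robot, y to its left, z up, the work surface at z = 0. Lengths are in mm, angles in rad, forces in N, time in s.
With the tool pointing down it reaches from about 275 to 725 mm from the base axis. Payload 15.9 kg.
Tool frame: the origin (TCP) lies midway between the tips of the shut fingers; the grasp point (between the pads) lies 19 mm behind it (robot.hold_point_z is the distance from the TCP to the grasp point, in mm); z points along the fingers, y is the line along which they close (so a half turn about z gives the same grasp; the last joint's range is limited). The gripper opens to 85 mm and grips with 20 to 120 N. Pads are 22 mm wide; open, the fingers measure 114 mm over their backs; the gripper's body (76 mm by 85 mm) begins 54 mm behind the grasp point. The pads swing forward as they close: fully open they stand 13 mm farther back than shut.
Start: joints at [-1.35, 0.213, -0.034, 1.323, 0, 1.571], TCP at [109.5, -487.847, 231.306] pointing down, gripper open.
Joint ranges: [-2.98, 2.98], [-0.74, 1.72], [-1.14, 1.35], [-2.1, 2.04], [-1.57, 1.44], [-3.14, 3.14]. Speed limits (rad/s): [1.89, 1.89, 2.39, 2.57, 3.14, 3.14].

## Interface

Orientations are given as a 3x3 rotation matrix whose columns are the frame's x, y, z axes.
In Python, from station import robot gives the robot as it stands. The module is installed in compiled form; this text tells all that it offers.
- The arm moves only by the shell command python3 -m handwheel 'ROWS' [OPENING]. ROWS is a JSON object whose one key "commands" holds a list of rows, each an object with "slide": the shift along the tool's x, y, z in mm, a list of three; "rot": the turn, a rotation vector about the tool's x, y, z in rad, a list of three. A call has 1 to 20 rows; each row shifts and turns the commanded pose from where the row before left it, along the tool's axes as they then stand; what a row does not reach is not made up. A row lasts 1/8 s, in which the tool goes at most 62.5 mm and 10.7 degrees, less where a joint would pass 70% of its speed; a pose out of reach is approached as far as the arm can. A call is refused whole if a number of a shift passes 62.5 or a number of a turn 0.188, either way. A call with a gripper value outside its range is refused whole. OPENING is the finger opening in mm, from 0 to 85.4, set as the call begins (- or left out, the last holds). The fingers move at their own pace and stop on an object; the grip force is fixed at half the most. Time passes only in rows, so rows that do not move let the fingers close. It gives the time, the measured TCP pose, the force, the opening and the grip force at its end, in the units of the state.
- robot.observe(): the state, without advancing time (a new reading comes with each control period).
- robot.read_camera(name): name is "scene" or "top" or "wrist"; returns a dict with "color" (400x640x3 uint8, red, green, blue), "fx", "fy", "cx", "cy" (pixels), "k1" (the pictures are not rectified: a ray, as slopes to the right and down, at radius r is drawn at 1 + k1 r^2 times it, then the intrinsics apply), "xyz" and "attitude" of the camera in the world. Camera axes: x right, y down, z forward; pixel columns grow to the right and rows downward; lengths in mm; the calibration is good to about 2 mm. A picture is of the moment at which its call begins. There is no depth.
- robot.sign_off(): hands the job in; it is judged then, once.
Trained networks look in the newest picture that a camera, given by its name, has taken for a name from the list of things; names that differ only in an ending like _2 or _b are one class to them, and where a whole thing is asked for, a point or a joint stands for the part that bears it (a point fixed in the world has none). Each returns a list of dicts, best first, with "confidence" (0 to 1); they miss things now and then, are a little off and sometimes report something else, mostly with a low value. They report only what shows in the picture. A call takes as long as a camera call.
- robot.spot_in(camera, query): "rect" ([left, top, right, bottom] in pixels, round what is visible of it).
- robot.regions_of(camera, query): "mask" (400x640 bool, what is visible of it) and "rect" ([left, top, right, bottom] in pixels, round what is visible of it).
- robot.pinpoint(camera, query): "point" ([row, column] in pixels: a listed point, or the origin of a listed thing).
The state is a dict: "clock": time; "joint_pos": joint angles; "qvel": joint speeds; "tau": joint torques, N m; "tool_pos": TCP position; "tool_rot": TCP orientation; "wrist_force": force on the tool from outside, world axes, zero at the start; "ft_torque": the same for the moment, N m; "opening": opening from 0.0 (shut) to 1.0 (fully open); "gripper_force": force on a finger pad.
Only numpy, scipy, OpenCV 4.12 (cv2) and the standard library are available. Lean on these libraries where they do the work, as an engineer would, in place of code of your own. Each camera call takes 0.05 s, during which the arm holds its last target. There are 200 camera calls.

## Working session

There is one attempt and no reset: what is moved stays moved. The work goes in short steps, Python scripts to look and compute and a shell command to move; the robot and the scene stay as the last step left them, time stands still between calls to the robot, and variables do not carry over. Pictures are saved under pics/ and viewed, at most 10 in all, crops included, and the job is handed in when it is done.

```bash
mkdir -p pics; cat > h.py <<'E'
import numpy as np, cv2
from station import robot
def cam(n):
    c=robot.read_camera(n); return c
def ray(c,u,v):
    x,y=(u-c["cx"])/c["fx"],(v-c["cy"])/c["fy"]
    K=np.eye(3); d=np.array([c["k1"],0,0,0,0],float)
    p=cv2.undistortPoints(np.array([[[x,y]]],float),K,d)[0,0]
    return np.array(c["attitude"])@np.array([p[0],p[1],1.])
def onz(c,u,v,z):
    d=ray(c,u,v); o=np.array(c["xyz"],float); return o+d*(z-o[2])/d[2]
def proj(c,P):
    q=np.array(c["attitude"]).T@(np.array(P,float)-np.array(c["xyz"]))
    s=q[:2]/q[2]; s=s*(1+c["k1"]*(s@s)); return s[0]*c["fx"]+c["cx"],s[1]*c["fy"]+c["cy"]
E
python3 - <<'E'
from h import *
s=robot.observe(); print(s["tool_pos"],np.round(s["tool_rot"],3).tolist(),s["opening"])
for n in("top","scene"):
    c=cam(n); cv2.imwrite(f"pics/{n}0.png",c["color"][...,::-1]); print(n,np.round(c["xyz"]),np.round(c["attitude"],3).tolist(),c["fx"],c["k1"])
    for q,z in(("pot",16),("handle_grip",65),("pointer_tip",34.5),("mark",28),("clamp",0),("slide",16),("tape",0),("sanding_block",0),("tube",0),("dish",0)):
        for r in robot.pinpoint(n,q)[:2]:
            v,u=r["point"]; print(q,round(r["confidence"],2),np.round([u,v]),np.round(onz(c,u,v,z)))
E
```

```text
[ 109.43452324 -487.54706928  230.83976158] [[0.976, 0.219, -0.0], [0.219, -0.976, 0.001], [-0.0, -0.001, -1.0]] 0.9987876714494225
top [ 294.   18. 1299.] [[-0.018, -0.997, 0.073], [-1.0, 0.018, -0.005], [0.003, -0.073, -0.997]] 387.3574376964749 -0.07928801328663387
pot 0.57 [292. 177.] [450. 131.  16.]
handle_grip 0.67 [315. 172.] [461.  52.  65.]
pointer_tip 0.72 [327. 200.] [371.  17.  34.]
mark 0.6 [308. 199.] [378.  81.  28.]
clamp 0.56 [302. 186.] [421.  99.   0.]
slide 0.82 [319. 177.] [450.  42.  16.]
slide 0.28 [306. 201.] [370.  87.  16.]
tape 0.72 [197. 170.] [483. 459.   0.]
sanding_block 0.66 [438. 211.] [ 330. -357.    0.]
tube 0.63 [223. 215.] [330. 367.   0.]
dish 0.66 [464. 172.] [ 462. -455.    0.]
dish 0.3 [302. 184.] [429. 100.   0.]
scene [-229.  646.  773.] [[-0.713, -0.421, 0.561], [-0.702, 0.436, -0.564], [-0.007, -0.796, -0.606]] 375.3839572058967 -0.045645841230371124
pot 0.81 [280. 232.] [452. 136.  16.]
handle_grip 0.61 [300. 203.] [463.  42.  65.]
pointer_tip 0.63 [182. 287.] [452. 457.  34.]
pointer_tip 0.61 [325. 218.] [381.  12.  34.]
mark 0.48 [312. 234.] [363.  87.  28.]
clamp 0.66 [297. 229.] [437.  80.   0.]
slide 0.71 [302. 215.] [461.  36.  16.]
tape 0.83 [182. 289.] [478. 452.   0.]
tube 0.6 [251. 303.] [314. 351.   0.]
dish 0.55 [326. 218.] [407. -18.   0.]
dish 0.39 [314. 229.] [399.  46.   0.]
```

```bash
python3 - <<'E'
import cv2
a=cv2.imread("pics/top0.png")[110:270,150:500]; b=cv2.imread("pics/scene0.png")[150:330,150:420]
a=cv2.resize(a[30:130,80:260],None,fx=4,fy=4,interpolation=2); cv2.imwrite("pics/a.png",a)
cv2.imwrite("pics/b.png",cv2.resize(b,(780,520),interpolation=2))
E
```

```text
(no output)
```

View pics/a.png

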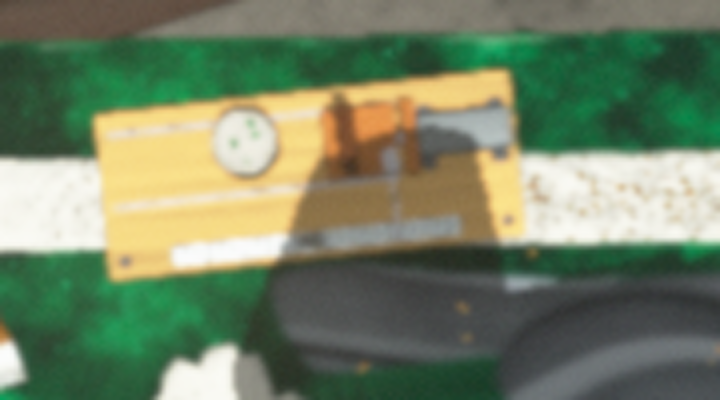

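View pics/b.png

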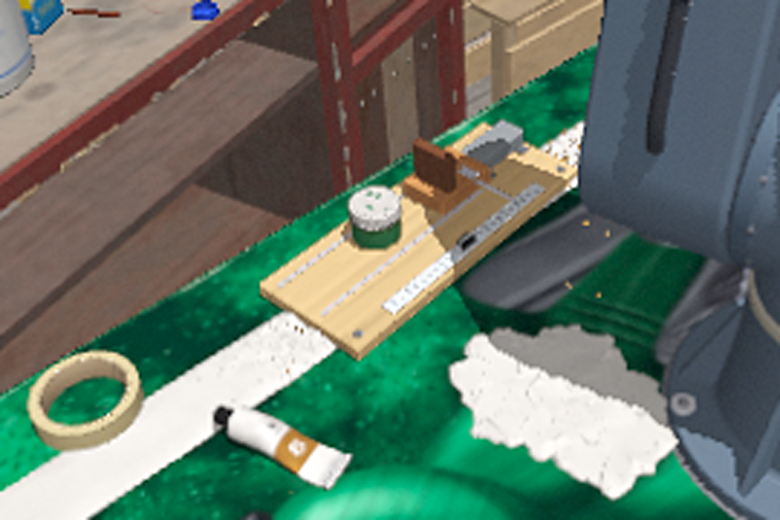

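View pics/top0.png

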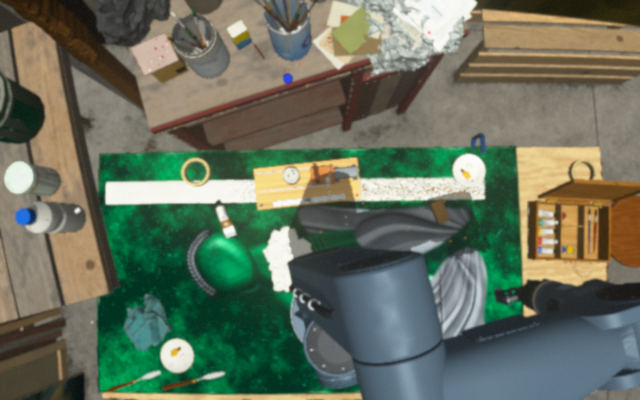

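The top view shows the clamp around (305,185) full-image, with the pot lid near (291,175), the handle near (315,172), the rider near (307,200), and the pointer bar near (329,190). The free carpet lies to the left, between the clamp and the tape/tube.

```bash
cat > fit.py <<'E'
from h import *
from scipy.optimize import least_squares
c=cam("top"); s=cam("scene")
T=lambda u,v:(230+u/4,140+v/4); S=lambda u,v:(150+u/2.889,150+v/2.889)
obs=[(c,T(93,115),(-175,70,16)),(c,T(510,70),(175,70,16)),(c,T(525,235),(175,-70,16)),(c,T(108,280),(-175,-70,16)),
(s,S(260,285),(-175,70,16)),(s,S(358,345),(-175,-70,16)),(s,S(490,122),(175,70,16))]
def tf(p,P):
    a=p[2]; return np.array([p[0]+np.cos(a)*P[0]-np.sin(a)*P[1],p[1]+np.sin(a)*P[0]+np.cos(a)*P[1],P[2]])
f=lambda p:np.concatenate([np.subtract(proj(k,tf(p,P)),uv) for k,uv,P in obs])
r=least_squares(f,[425,90,-1.45],loss="soft_l1",x_scale=[10,10,.1])
print("clamp",r.x,np.round(r.fun,1))
def inv(w):
    d=np.array(w[:2])-r.x[:2];a=r.x[2];return np.round([np.cos(a)*d[0]+np.sin(a)*d[1],-np.sin(a)*d[0]+np.cos(a)*d[1]],1)
for n,k,uv,z in(("pot",c,T(245,142),61),("pot s",s,S(375,207),61),("rider",c,T(308,240),28),("rider s",s,S(466,239),28),("handle",c,T(340,135),85),("handle s",s,S(434,163),75)):
    w=onz(k,*uv,z); print(n,np.round(w),inv(w))
print("grip exp",tf(r.x,(35,20,65)),"ptr",tf(r.x,(68,-56,34.5)))
print(proj(c,(0,0,0)), [np.round(onz(c,u,v,0)) for u,v in((250,152),(450,152))])
E
python3 fit.py
```

```text
clamp [427.55751432  81.02708868  -1.48562084] [ 0.1 -0.2 -0.2  0.3  0.7  0.6  0.1  0.1 -0.3 -1.2  0.2  1.4 -1.6 -0.5]
pot [451. 130.  61.] [-47.3  27.3]
pot s [444. 139.  61.] [-56.2  21. ]
rider [373.  82.  28.] [ -6.1 -54.3]
rider s [370.  83.  28.] [ -7.2 -57.2]
handle [452.  53.  85.] [29.8 21.9]
handle s [440.  60.  75.] [22.  10.6]
grip exp [450.46254821  47.85542272  65.        ] ptr [377.54546      8.50954306  34.5       ]
(np.float64(334.0362475804502), np.float64(312.3290087449789)) [array([542., 276.,   0.]), array([ 531., -407.,    0.])]
```

```bash
python3 -m handwheel '{"commands":[{"slide":[0,0,0],"rot":[0,0,-0.18]},{"slide":[0,0,0],"rot":[0,0,-0.18]},{"slide":[0,0,0],"rot":[0,0,-0.18]},{"slide":[0,0,0],"rot":[0,0,-0.18]},{"slide":[0,0,0],"rot":[0,0,-0.18]},{"slide":[0,0,0],"rot":[0,0,-0.18]},{"slide":[0,0,0],"rot":[0,0,-0.18]},{"slide":[0,0,0],"rot":[0,0,-0.18]},{"slide":[37,24,0],"rot":[0,0,0]},{"slide":[37,24,0],"rot":[0,0,0]},{"slide":[37,24,0],"rot":[0,0,0]},{"slide":[37,24,0],"rot":[0,0,0]},{"slide":[37,24,0],"rot":[0,0,0]},{"slide":[37,24,0],"rot":[0,0,0]},{"slide":[37,24,0],"rot":[0,0,0]},{"slide":[37,24,0],"rot":[0,0,0]},{"slide":[37,24,0],"rot":[0,0,0]},{"slide":[37,24,0],"rot":[0,0,0]}]}' 85
python3 - <<'E'
from h import *
s=robot.observe(); print(s["tool_pos"],np.round(s["tool_rot"],3).tolist(),s["clock"])
c=cam("wrist"); cv2.imwrite("pics/w0.png",c["color"][...,::-1]); print(c["xyz"],np.round(c["attitude"],3).tolist(),c["fx"])
for P in((450,133,61),(372,82,28),(450,48,85)): print(proj(c,P))
E
```

```text
clock: 3.45
tool_pos: [315.8, -96.4, 231.5]
tool_rot: [[-0.09, 0.996, 0.001], [0.996, 0.09, -0.0], [-0.0, 0.001, -1.0]]
wrist_force: [1.0, -1.2, -0.4]
opening: 0.993
gripper_force: 0.0
[315.76730231 -96.41967882 231.50687177] [[-0.09, 0.996, 0.001], [0.996, 0.09, -0.0], [-0.0, 0.001, -1.0]] 3.45
[309.15041651 -32.90607856 374.02409384] [[0.996, 0.086, 0.024], [0.089, -0.962, -0.258], [0.001, 0.259, -0.966]] 291.6755356276518
(np.float64(494.1829375532423), np.float64(-48.37504918323771))
(np.float64(395.3167655243497), np.float64(14.983265276031005))
(np.float64(488.72568070551085), np.float64(44.074497268853804))
```

```bash
python3 -m handwheel '{"commands":[{"slide":[37,31,0],"rot":[0,0,0]},{"slide":[37,31,0],"rot":[0,0,0]},{"slide":[37,31,0],"rot":[0,0,0]},{"slide":[37,30,0],"rot":[0,0,0]},{"slide":[0,0,0],"rot":[0,0,0]}]}' 85
python3 - <<'E'
from h import *
s=robot.observe(); print(s["tool_pos"],s["clock"])
c=cam("wrist"); cv2.imwrite("pics/w1.png",c["color"][...,::-1])
import pickle; pickle.dump({k:c[k] for k in c},open("w1.pkl","wb"))
for q,z in(("pot",16),("handle_grip",65),("pointer_tip",34.5),("mark",28),("slide",16)):
    for r in robot.pinpoint("wrist",q)[:2]:
        v,u=r["point"]; print(q,round(r["confidence"],2),np.round([u,v]),np.round(onz(c,u,v,z),1))
E
```

```text
clock: 4.12
tool_pos: [425.5, 62.7, 230.9]
tool_rot: [[-0.093, 0.996, -0.001], [0.996, 0.093, 0.0], [0.0, -0.0, -1.0]]
wrist_force: [0.1, -1.1, 0.4]
opening: 0.994
gripper_force: 0.0
[425.47286296  62.74148371 230.8572025 ] 4.125
pot 0.77 [353. 119.] [449.4 130.9  16. ]
handle_grip 0.98 [350. 198.] [450.9  47.   65. ]
pointer_tip 0.65 [286. 217.] [379.    7.4  34.5]
mark 0.57 [284. 158.] [372.3  79.4  28. ]
slide 0.85 [346. 194.] [450.6  39.3  16. ]
```

View pics/w1.png

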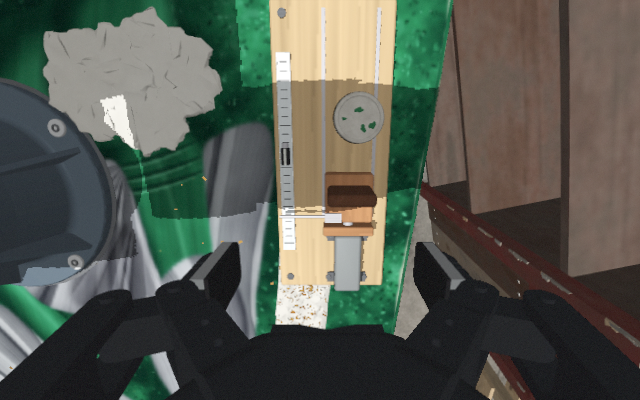

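The wrist view shows the pot lid centred at about (358,117), handle top at (351,196), rider at (285,156) and pointer tip at (283,215); these agree with the fitted clamp pose.

```bash
python3 - <<'E'
from h import *
import pickle; c=pickle.load(open("w1.pkl","rb"))
for n,u,v,z in(("pot",358,117.5,61),("handle",351,190,85),("rider",285,156,28),("ptr",283,215,36),("c",270,0,16),("bl",261,284,16),("br",382,285,16),("pointer far",322,217.5,36)): print(n,np.round(onz(c,u,v,z),1))
g=cv2.resize(c["color"][140:240,260:390,::-1],None,fx=6,fy=6,interpolation=2); cv2.imwrite("pics/w1c.png",g)
E
```

```text
pot [450.4 132.3  61. ]
handle [449.4  60.5  85. ]
rider [373.1  81.3  28. ]
ptr [375.8  10.7  36. ]
c [345.4 247.2  16. ]
bl [348.2 -99.2  16. ]
br [514.8 -85.2  16. ]
pointer far [423.3  11.9  36. ]
```

View pics/w1c.png

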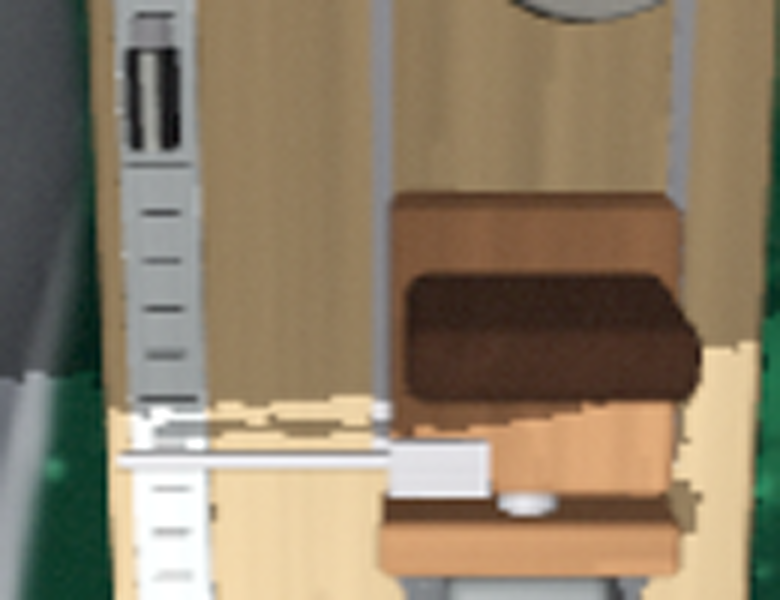

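```bash
python3 -m handwheel '{"commands":[{"slide":[33,15,0],"rot":[0,0,0]},{"slide":[34,16,0],"rot":[0,0,0]},{"slide":[0,0,40],"rot":[0,0,0]},{"slide":[0,0,40],"rot":[0,0,0]},{"slide":[0,0,40],"rot":[0,0,0]},{"slide":[0,0,40],"rot":[0,0,0]},{"slide":[0,0,0],"rot":[0,0,0]}]}' 85
```

```text
clock: 5.3
tool_pos: [447.4, 129.0, 69.7]
tool_rot: [[-0.089, 0.996, -0.004], [0.996, 0.089, -0.001], [-0.001, -0.004, -1.0]]
wrist_force: [-0.0, 0.4, 2.6]
opening: 0.993
gripper_force: 0.0
```

```bash
python3 -m handwheel '{"commands":[{"slide":[3,3,25],"rot":[0,0,0]},{"slide":[0,0,24],"rot":[0,0,0]},{"slide":[0,0,0],"rot":[0,0,0]}]}' 85 && python3 -m handwheel '{"commands":[{"slide":[0,0,0],"rot":[0,0,0]},{"slide":[0,0,0],"rot":[0,0,0]},{"slide":[0,0,0],"rot":[0,0,0]},{"slide":[0,0,0],"rot":[0,0,0]},{"slide":[0,0,0],"rot":[0,0,0]},{"slide":[0,0,0],"rot":[0,0,0]}]}' 45
```

```text
clock: 5.68
tool_pos: [452.0, 133.1, 22.9]
tool_rot: [[-0.089, 0.996, -0.001], [0.996, 0.089, -0.0], [-0.0, -0.001, -1.0]]
wrist_force: [-0.3, 0.3, 1.0]
opening: 0.993
gripper_force: 0.0
clock: 6.42
tool_pos: [453.2, 133.6, 24.2]
tool_rot: [[-0.09, 0.996, 0.003], [0.996, 0.09, 0.001], [0.0, 0.003, -1.0]]
wrist_force: [-4.4, -1.2, 19.2]
opening: 0.606
gripper_force: 58.8
```

```bash
python3 -m handwheel '{"commands":[{"slide":[0,0,-25],"rot":[0,0,0]},{"slide":[0,0,-35],"rot":[0,0,0]},{"slide":[0,0,0],"rot":[0,0,0]},{"slide":[30,3,0],"rot":[0,0,0]},{"slide":[35,3,0],"rot":[0,0,0]},{"slide":[35,3,0],"rot":[0,0,0]},{"slide":[35,3,0],"rot":[0,0,0]},{"slide":[35,3,0],"rot":[0,0,0]},{"slide":[25,2,0],"rot":[0,0,0]},{"slide":[0,0,0],"rot":[0,0,0]},{"slide":[0,0,0],"rot":[0,0,0]}]}'
python3 - <<'E'
from h import *
c=cam("scene"); cv2.imwrite("pics/s2.png",cv2.resize(c["color"][120:340,130:430,::-1],(780,572),interpolation=2))
E
```

```text
clock: 7.8
tool_pos: [451.2, 328.6, 82.0]
tool_rot: [[-0.09, 0.996, -0.0], [0.996, 0.09, -0.001], [-0.001, -0.0, -1.0]]
wrist_force: [-0.2, 0.1, -0.9]
opening: 0.606
gripper_force: 62.5
```

View pics/s2.png

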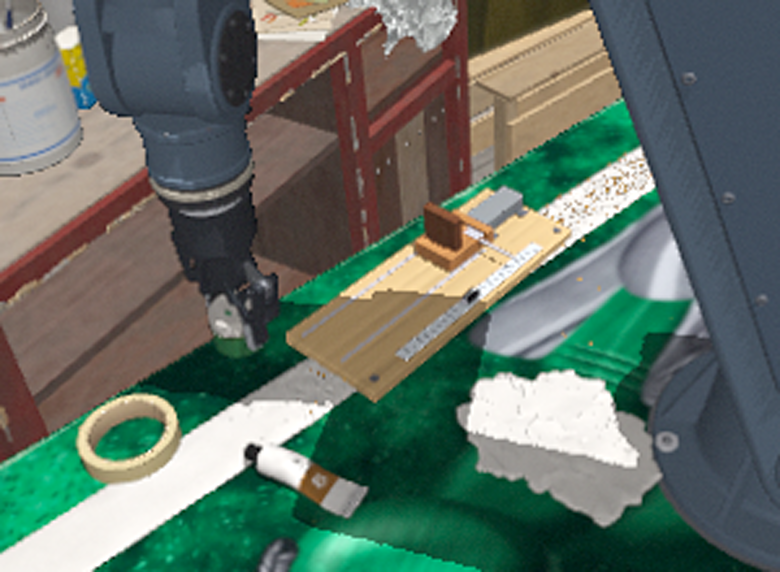

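The picture shows the pot held upright in the fingers at (235,330), above bare carpet between the board and the tape roll (128,440).

```bash
python3 -m handwheel '{"commands":[{"slide":[0,0,25],"rot":[0,0,0]},{"slide":[0,0,25],"rot":[0,0,0]},{"slide":[0,0,14],"rot":[0,0,0]},{"slide":[0,0,4],"rot":[0,0,0]},{"slide":[0,0,0],"rot":[0,0,0]}]}'
```

```text
clock: 8.48
tool_pos: [451.7, 329.2, 14.7]
tool_rot: [[-0.09, 0.996, 0.0], [0.996, 0.09, 0.0], [0.0, 0.0, -1.0]]
wrist_force: [0.1, -0.7, 0.5]
opening: 0.603
gripper_force: 62.5
```

```bash
for i in 1 2; do :; done; python3 -m handwheel '{"commands":[{"slide":[0,0,3],"rot":[0,0,0]},{"slide":[0,0,2],"rot":[0,0,0]},{"slide":[0,0,0],"rot":[0,0,0]}]}'
```

```text
clock: 8.85
tool_pos: [451.4, 329.2, 9.3]
tool_rot: [[-0.09, 0.996, 0.0], [0.996, 0.09, -0.0], [-0.0, 0.0, -1.0]]
wrist_force: [0.4, 0.2, -0.9]
opening: 0.604
gripper_force: 62.5
```

```bash
python3 -m handwheel '{"commands":[{"slide":[0,0,1],"rot":[0,0,0]},{"slide":[0,0,1],"rot":[0,0,0]},{"slide":[0,0,0],"rot":[0,0,0]}]}'
```

```text
clock: 9.22
tool_pos: [451.5, 329.4, 8.2]
tool_rot: [[-0.09, 0.996, 0.001], [0.996, 0.09, 0.001], [0.001, 0.001, -1.0]]
wrist_force: [-5.5, -3.6, 16.1]
opening: 0.602
gripper_force: 63.6
```

```bash
python3 -m handwheel '{"commands":[{"slide":[0,0,0],"rot":[0,0,0]},{"slide":[0,0,0],"rot":[0,0,0]},{"slide":[0,0,0],"rot":[0,0,0]},{"slide":[0,0,0],"rot":[0,0,0]},{"slide":[0,0,0],"rot":[0,0,0]},{"slide":[0,0,-20],"rot":[0,0,0]},{"slide":[0,0,-35],"rot":[0,0,0]},{"slide":[0,0,-35],"rot":[0,0,0]},{"slide":[0,0,-35],"rot":[0,0,0]},{"slide":[0,0,0],"rot":[0,0,0]}]}' 85
python3 - <<'E'
from h import *
c=cam("scene"); p=robot.pinpoint("scene","pot"); m=robot.regions_of("scene","pot")
for r in p[:2]: v,u=r["point"]; print(r["confidence"],onz(c,u,v,0))
for r in m[:2]: print(r["confidence"],r["rect"])
print([np.round(proj(c,(x,y,z))) for x,y,z in((452,329,0),(452,329,45))])
cv2.imwrite("pics/s3.png",cv2.resize(c["color"][180:320,150:350,::-1],(800,560),interpolation=2))
E
```

```text
clock: 10.48
tool_pos: [452.7, 330.1, 134.9]
tool_rot: [[-0.09, 0.996, 0.004], [0.996, 0.09, 0.003], [0.002, 0.004, -1.0]]
wrist_force: [0.1, -0.6, -0.9]
opening: 0.995
gripper_force: 0.0
0.81 [447.3148032  330.02113477   0.        ]
0.7 [216.6, 250.8, 236.1, 275.8]
0.2 [224.2, 291.2, 269.9, 322.2]
[array([227., 269.]), array([224., 258.])]
```

View pics/s3.png

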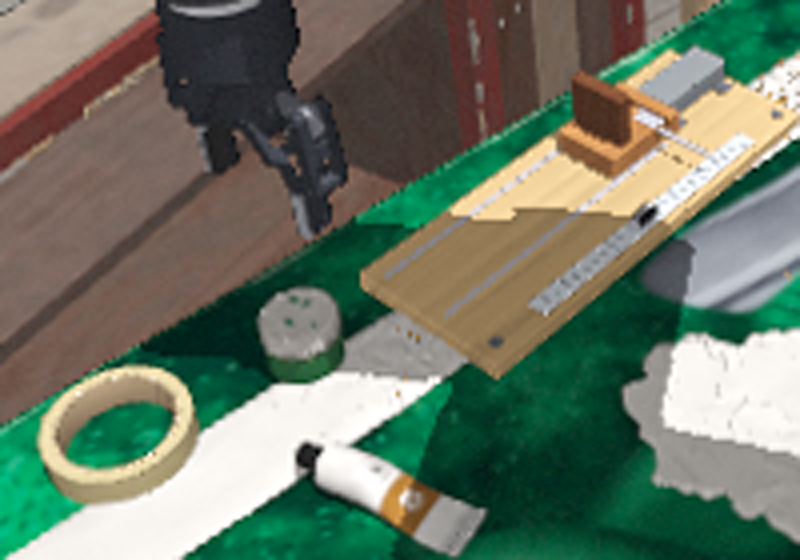

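The pot stands upright and released at (300,335) in the crop, and the jaw is still shut. Next is the handle.

```bash
python3 -m handwheel '{"commands":[{"slide":[-30,-3,-5],"rot":[0,0,0]},{"slide":[-36,-4,0],"rot":[0,0,0]},{"slide":[-36,-3,0],"rot":[0,0,0]},{"slide":[-36,-4,0],"rot":[0,0,0]},{"slide":[-36,-3,0],"rot":[0,0,0]},{"slide":[-36,-4,0],"rot":[0,0,0]},{"slide":[-36,-3,0],"rot":[0,0,0]},{"slide":[-35,-3,0],"rot":[0,0,0]},{"slide":[0,0,0],"rot":[0,0,-0.174]},{"slide":[0,0,0],"rot":[0,0,-0.174]},{"slide":[0,0,0],"rot":[0,0,-0.174]},{"slide":[0,0,0],"rot":[0,0,-0.174]},{"slide":[0,0,0],"rot":[0,0,-0.174]},{"slide":[0,0,0],"rot":[0,0,-0.174]},{"slide":[0,0,0],"rot":[0,0,-0.174]},{"slide":[0,0,0],"rot":[0,0,-0.174]},{"slide":[0,0,0],"rot":[0,0,-0.174]},{"slide":[0,0,0],"rot":[0,0,0]}]}' 85
python3 - <<'E'
from h import *
import pickle
c=cam("wrist"); pickle.dump(dict(c),open("w2.pkl","wb")); cv2.imwrite("pics/w2.png",c["color"][...,::-1])
for q,z in(("handle_grip",65),("pointer_tip",34.5),("mark",28)):
    for r in robot.pinpoint("wrist",q)[:2]:
        v,u=r["point"]; print(q,round(r["confidence"],2),np.round([u,v]),np.round(onz(c,u,v,z),1))
E
```

```text
clock: 12.88
tool_pos: [449.2, 46.9, 136.4]
tool_rot: [[-0.996, -0.084, -0.002], [-0.084, 0.996, -0.0], [0.002, -0.0, -1.0]]
wrist_force: [-0.4, -0.0, 0.5]
opening: 0.998
gripper_force: 0.0
handle_grip 0.82 [330. 212.] [450.9  47.7  65. ]
pointer_tip 0.96 [288. 114.] [381.2   8.6  34.5]
pointer_tip 0.18 [369. 170.] [420.4  78.9  34.5]
mark 0.9 [377. 110.] [371.6  80.2  28. ]
```

View pics/w2.png

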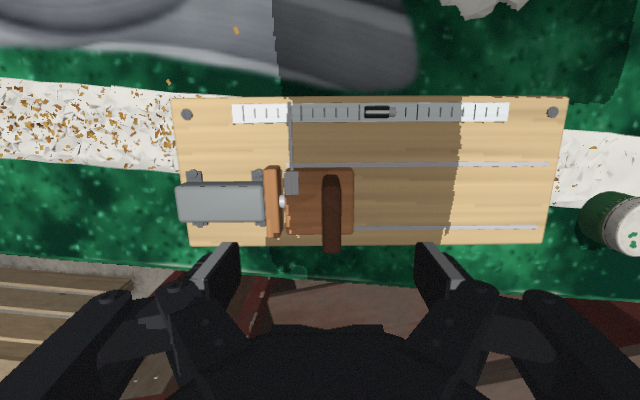

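The wrist view from above the handle shows the handle plate at (331,213), the pointer tip at (290,113), the rider at (377,111) and the pot clear at (615,225). The gap from pointer to rider is about 71–72 mm.

```bash
python3 -m handwheel '{"commands":[{"slide":[-1,0,30],"rot":[0,0,0]},{"slide":[0,0,30],"rot":[0,0,0]},{"slide":[0,0,20],"rot":[0,0,0]},{"slide":[0,0,9],"rot":[0,0,0]},{"slide":[0,0,0],"rot":[0,0,0]},{"slide":[0,0,0],"rot":[0,0,0]}]}' 85 && python3 -m handwheel '{"commands":[{"slide":[0,0,0],"rot":[0,0,0]},{"slide":[0,0,0],"rot":[0,0,0]},{"slide":[0,0,0],"rot":[0,0,0]},{"slide":[0,0,0],"rot":[0,0,0]},{"slide":[0,0,0],"rot":[0,0,0]},{"slide":[0,0,0],"rot":[0,0,0]},{"slide":[0,0,0],"rot":[0,0,0]},{"slide":[0,0,0],"rot":[0,0,0]},{"slide":[0,0,0],"rot":[0,0,0]},{"slide":[0,0,0],"rot":[0,0,0]}]}' 5
```

```text
clock: 13.82
tool_pos: [451.4, 47.0, 49.1]
tool_rot: [[-0.996, -0.085, 0.001], [-0.085, 0.996, 0.0], [-0.001, -0.0, -1.0]]
wrist_force: [-0.9, -0.0, -0.2]
opening: 0.994
gripper_force: 0.0
clock: 15.08
tool_pos: [450.7, 49.7, 48.7]
tool_rot: [[-0.996, -0.087, -0.0], [-0.087, 0.996, 0.006], [-0.0, 0.006, -1.0]]
wrist_force: [-5.6, 24.7, 9.9]
opening: 0.156
gripper_force: 61.0
```

```bash
python3 -m handwheel '{"commands":[{"slide":[0,4,0],"rot":[0,0,0]},{"slide":[0,10,0],"rot":[0,0,0]},{"slide":[0,12,0],"rot":[0,0,0]},{"slide":[0,12,0],"rot":[0,0,0]},{"slide":[0,12,0],"rot":[0,0,0]},{"slide":[0,10,0],"rot":[0,0,0]},{"slide":[0,6,0],"rot":[0,0,0]},{"slide":[0,0,0],"rot":[0,0,0]},{"slide":[0,0,0],"rot":[0,0,0]},{"slide":[0,0,0],"rot":[0,0,0]}]}'
python3 - <<'E'
from h import *
import pickle
c=cam("wrist"); pickle.dump(dict(c),open("w3.pkl","wb"))
e=np.array([.085,-.996]); d={}
for n in("wrist","top","scene"):
  k=c if n=="wrist" else cam(n)
  for q,z in(("handle_grip",65),("pointer_tip",34.5),("mark",28)):
    for r in robot.pinpoint(n,q)[:2]:
        v,u=r["point"]; w=onz(k,u,v,z); print(n,q,round(r["confidence"],2),np.round([u,v]),np.round(w,1),round(float(e@w[:2]),1))
g=c["color"][60:190,280:440,::-1]
cv2.imwrite("pics/w3.png",cv2.resize(g,None,fx=4.5,fy=4.5,interpolation=2))
E
```

```text
clock: 16.32
tool_pos: [445.0, 111.6, 48.7]
tool_rot: [[-0.996, -0.085, 0.0], [-0.085, 0.996, -0.003], [0.0, -0.002, -1.0]]
wrist_force: [-5.7, -11.3, 13.8]
opening: 0.156
gripper_force: 62.5
wrist handle_grip 0.78 [325. 271.] [448.8 109.5  65. ] -70.9
wrist pointer_tip 0.8 [261. 107.] [375.2  70.2  34.5] -38.0
wrist mark 0.56 [285. 103.] [372.   81.3  28. ] -49.4
scene handle_grip 0.71 [286. 214.] [455.2 105.1  65. ] -66.0
scene pointer_tip 0.85 [312. 230.] [371.1  80.9  34.5] -49.0
scene mark 0.66 [226. 268.] [431.1 339.6  28. ] -301.6
scene mark 0.59 [312. 232.] [369.7  78.7  28. ] -46.9
```

View pics/w3.png

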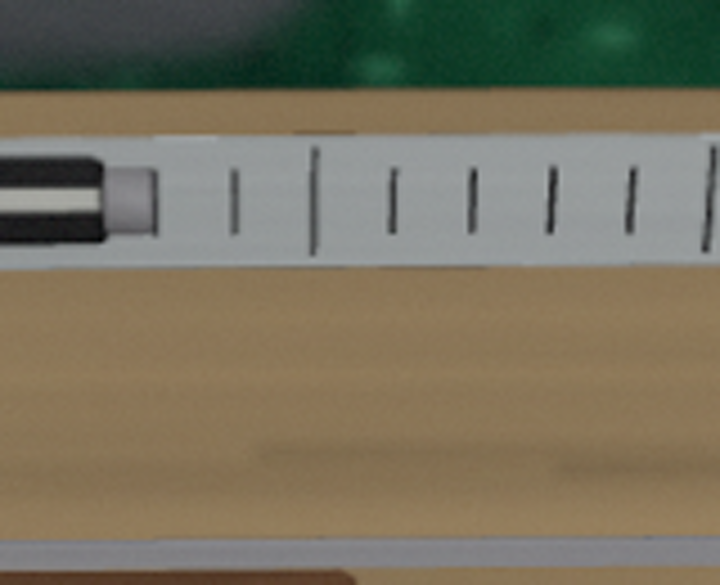

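The crop shows the rider's right end at full-image (303,104), with its white line running along the travel; the pointer is off the crop to the left. It's still about 10 mm short, so I'll pull 9 mm more and check closely.

```bash
python3 -m handwheel '{"commands":[{"slide":[0,5,0],"rot":[0,0,0]},{"slide":[0,4,0],"rot":[0,0,0]},{"slide":[0,0,0],"rot":[0,0,0]},{"slide":[0,0,0],"rot":[0,0,0]},{"slide":[0,0,0],"rot":[0,0,0]}]}'
python3 - <<'E'
from h import *
import pickle
c=cam("wrist"); pickle.dump(dict(c),open("w4.pkl","wb"))
e=np.array([.085,-.996])
for q,z in(("handle_grip",65),("pointer_tip",34.5),("mark",28)):
    for r in robot.pinpoint("wrist",q)[:2]:
        v,u=r["point"]; w=onz(c,u,v,z); print(q,round(r["confidence"],2),np.round([u,v],1),np.round(w,1),round(float(e@w[:2]),1))
a=pickle.load(open("w3.pkl","rb"))["color"][80:150,220:320,::-1]; b=c["color"][80:150,220:320,::-1]
cv2.imwrite("pics/w4.png",cv2.resize(np.vstack([a[:35],b]),None,fx=5.6,fy=5.6,interpolation=2))
E
```

```text
clock: 17.55
tool_pos: [444.2, 120.5, 48.7]
tool_rot: [[-0.996, -0.085, -0.0], [-0.085, 0.996, -0.003], [0.0, -0.003, -1.0]]
wrist_force: [-4.5, -11.7, 14.6]
opening: 0.154
gripper_force: 62.5
handle_grip 0.57 [326.7 267.7] [446.3 119.   65. ] -80.6
pointer_tip 0.9 [259.4 106.2] [374.1  78.1  34.5] -46.0
mark 0.87 [268.4 103.5] [372.2  81.4  28. ] -49.4
```

View pics/w4.png

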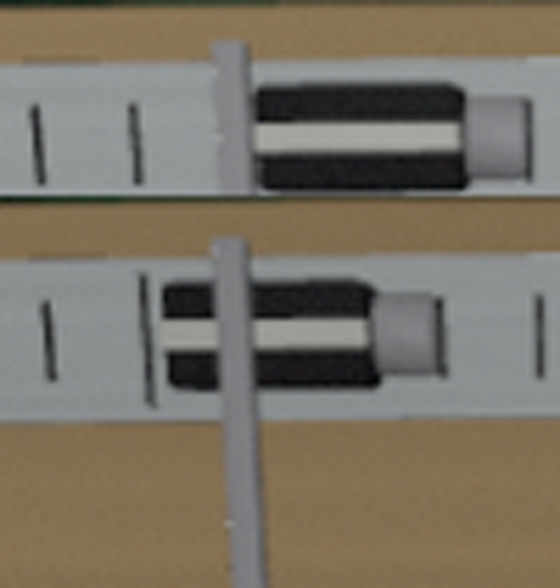

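```bash
python3 - <<'E'
from h import *
import pickle
c=pickle.load(open("w4.pkl","rb")); e=np.array([.085,-.996])
for n,u,v,z in(("ptr",261.9,103.5,36),("l",220+165/5.6,103.5,28),("r",220+368/5.6,103.5,28)):
    w=onz(c,u,v,z); print(n,np.round(w,1),round(float(e@w[:2]),2))
E
```

```text
ptr [372.8  79.7  36. ] -47.68
l [373.   71.3  28. ] -39.29
r [371.4  90.6  28. ] -58.71
```

Lower part of the last crop: the pointer crosses the rider at full-image column 262, and the rider's top spans 249–286. That leaves 1–3 mm to go, so I'll pull 2 mm more.

```bash
python3 -m handwheel '{"commands":[{"slide":[0,2,0],"rot":[0,0,0]},{"slide":[0,0,0],"rot":[0,0,0]},{"slide":[0,0,0],"rot":[0,0,0]},{"slide":[0,0,0],"rot":[0,0,0]},{"slide":[0,0,0],"rot":[0,0,0]},{"slide":[0,0,0],"rot":[0,0,0]}]}'
python3 - <<'E'
from h import *
e=np.array([.085,-.996])
for i in range(2):
  c=cam("wrist")
  for q,z in(("pointer_tip",34.5),("mark",28)):
    for r in robot.pinpoint("wrist",q)[:1]:
        v,u=r["point"]; w=onz(c,u,v,z); print(q,round(r["confidence"],2),np.round(w,1),round(float(e@w[:2]),1))
c=cam("scene")
for r in robot.pinpoint("scene","pot")[:1]: v,u=r["point"]; print("pot",r["confidence"],onz(c,u,v,0))
E
```

```text
clock: 18.5
tool_pos: [444.0, 122.4, 48.7]
tool_rot: [[-0.996, -0.085, -0.0], [-0.085, 0.996, -0.003], [0.0, -0.003, -1.0]]
wrist_force: [-5.8, -12.6, 15.2]
opening: 0.159
gripper_force: 62.5
pointer_tip 0.91 [373.3  83.   34.5] -50.9
mark 0.97 [372.3  81.3  28. ] -49.4
pointer_tip 0.78 [373.3  81.6  34.5] -49.6
mark 0.74 [372.   80.4  28. ] -48.4
pot 0.76 [455.34850511 324.51207616   0.        ]
```

Pointer and mark now agree to within about 1.5 mm, the grip is firm and the pot is standing, so I'm handing in.

```bash
python3 -c "from station import robot; print(robot.sign_off())"
```

```text
the job is handed in; nothing more can be done
None
```

The pot stands upright and released on the table, and the jaw is held by its handle with the pointer within about 1.5 mm of the middle of the rider's white line by the wrist camera; I handed the job in at about 19 s, and no verdict came back.

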